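# Pan under the dispenser, gate held open at the pointer

## Robot

A 6-joint arm with a two-finger parallel gripper is mounted at the origin on a cart in front of the work surface, level with it; the furniture and walls round the work are solid. World frame = base frame: x ahead of the robot, y to its left, z up, the work surface at z = 0. Lengths are in m, angles in rad, forces in N, time in s.
With the tool pointing down it reaches from about 0.425 to 1.125 m from the base axis. Payload 14.9 kg.
Tool frame: the origin (TCP) lies between the finger pads; the fingertips stand 8 mm ahead of it and the grasp point (between the pads) lies 11 mm behind it; z points along the fingers, y is the line along which they close (so a half turn about z gives the same grasp; the last joint's range is limited). The gripper opens to 91 mm and grips with 3 to 60 N. Pads are 32 mm wide; open, the fingers measure 118 mm over their backs; the gripper's body (76 mm by 178 mm) begins 60 mm behind the grasp point.
Start: joints at [-1.268, 0.379, 1.734, -0, 1.028, -0.033], TCP at [0.231, -0.661, 0.222] pointing down, gripper open.
Joint ranges: [-2.77, 2.77], [-0.74, 2.19], [0, 2.66], [-1.06, 4.2], [0.31, 2.87], [-3.08, 3.08]. Speed limits (rad/s): [1.89, 1.89, 2.39, 3.14, 3.14, 3.14].

## Interface

Orientations are given as a unit quaternion [w, x, y, z].
In Python, from rig import r gives the robot as it stands. The module is installed in compiled form; this text tells all that it offers. Calls block until the motion is done:
- r.goto(position, orientation): joint-space move of the TCP to a pose.
- r.move_l(position, orientation=None, max_speed=0.15): straight line of the TCP; orientation=None keeps the orientation; max_speed is the mean speed in m/s.
- r.move_joints(angles): joint-space move.
- r.set_gripper(opening, strength=None): finger opening in m; strength is the grip in N (None keeps the last); returns when the fingers have stopped.
- r.dwell(seconds).
- r.ik(position, orientation): joint angles nearest the present ones, or None.
- r.get_image(name): name is "scene" or "top" or "wrist"; returns a dict with "img" (384x512x3 uint8, red, green, blue), "z_map" (384x512 float32, m along the optical axis (not along the pixel's ray), 0 where there is no reading), "vfov" (degrees; the focal length in pixels is half the picture's height over the tangent of half this angle, whatever the lens; pixels are square), "cx", "cy" (the principal point, pixels), "rvec" (rotation vector, rad) and "tvec" (3), from world to camera coordinates, as OpenCV has them. Camera axes: x right, y down, z forward; pixel columns grow to the right and rows downward; lengths in m; the calibration is good to about 2 mm. A picture is of the moment at which its call begins.
A pose or a line that the arm cannot do raises r.PlanningError and nothing moves.
- r.close_job(): hands the job in; it is judged then, once.
Trained networks look in the newest picture that a camera, given by its name, has taken for a name from the list of things; names that differ only in an ending like _2 or _b are one class to them, and where a whole thing is asked for, a point or a joint stands for the part that bears it (a point fixed in the world has none). Each returns a list of dicts, best first, with "score" (0 to 1); they miss things now and then, are a little off and sometimes report something else, mostly with a low value. They report only what shows in the picture. A call takes as long as a camera call.
- r.spot_in(camera, name): "pixel" ([column, row] in pixels, amid what is visible of it).
Readings, each from a call of its own:
- r.read_time_s(): time.
- r.read_joints(): joint angles.
- r.read_dq(): joint speeds.
- r.read_joint_torque(): joint torques, N m.
- r.read_position(): TCP position.
- r.read_tcp_rot(): TCP orientation.
- r.read_contact_force(): force on the tool from outside, world axes, zero at the start.
- r.read_ft_torque(): the same for the moment, N m.
- r.read_grip_width(): finger opening in m.
- r.read_finger_force(): force on a finger pad.
Only numpy, scipy, OpenCV 4.12 (cv2) and the standard library are available. Lean on these libraries where they do the work, as an engineer would, in place of code of your own. Each camera call takes 0.05 s, during which the arm holds its last target. There are 200 camera calls.

## Task

Without lifting it off the worktop, slide the frying pan sideways until its bowl is centred in the wire ring under the spout of the dry-goods dispenser, and let go of it. Only then pull the dispenser's sprung gate out by its knob until the front edge of the blade is level with the tip of the pointer on the side rail, and keep it there: the program finishes while the gripper is still holding the gate at the pointer. Do not shift the pointer, and leave the mug and tumbler where they stand.

Things in the scene. Friction and masses are not known exactly. Their poses are not given: they have to be found in the camera images.
- dispenser: Fixed dispenser, left or right of the pan's start. Origin on the worktop; -x is its front, the way the gate is pulled; z up. In its frame, mm: column 28 x 64 at x 224 on a 50 x 150 foot; white housing 90 wide, front face x 84, top z 215; spout under it at x 112, 52 wide, lower end z 135; hopper above, 106 across, centre x 204, top z 347.
- ring_center (a point): Centre of the steel wire ring (230 mm across, 3 mm wire, sunk in the worktop, nothing to bump over) under the spout, in front of the column; at worktop height, at x +94 mm in the dispenser's frame.
- gate_knob (a point): Middle of the grip of the gate's knob: upright black knob, 26 mm across and 34 mm tall (246 mm above the worktop at its middle, its foot at 228 mm), on a thin steel stem on the blade, free all round. Its axes are the dispenser's. With the gate shut it is at x +54 mm in the dispenser's frame, 30 mm before the housing; it moves with the gate.
- gate_edge (a point): Middle of the front edge, on the top face, of the steel gate blade (50 mm wide, 6 mm thick, top 206 mm above the worktop); 18 mm before the knob's axis and 40 mm below the knob's middle. Moves with the gate. Axes are the dispenser's.
- gate (a joint): Pull of the gate, m: 0 shut, up to 0.075, growing as the knob is pulled straight along the dispenser's -x. A spring always pulls it shut: about 5 N when shut, 60 N/m more, so 6 to 8 N at the pointer; let go, it snaps shut.
- pointer_tip (a point): Tip of the small black pointer (block 16 x 15 x 14 mm with a 3 mm wide finger towards the blade) on the steel rail along the left (+y) side of the blade, 27 mm from the blade's middle line, 206 mm above the worktop. The gate is at the pointer when gate_edge and this tip have the same x in the dispenser's frame. Axes are the dispenser's.
- pointer (a joint): Where the pointer is set, m, 0.025 to 0.05: the pull of the gate at which the blade's front edge is level with the tip (joint gate = joint pointer). Stiff (15 N), and not to be shifted.
- pan: Loose frying pan, about 0.54 kg: round bowl 206 mm across, 50 mm high, flat bottom; long black handle about 34 mm wide, rising to 82 mm. Origin at worktop height at the rim where the handle begins; its +y axis points from the handle across the bowl, the handle runs along -y to its end 197 mm away. It starts left or right of the ring, handle roughly towards the robot.
- pan_center (a point): Centre of the pan's bowl, on its underside, 94 mm along +y from the pan's origin.
- pan_grip (a point): Point to grip the pan's handle: in the middle of its width, 110 mm along -y from the origin, 61 mm above the worktop, where it is 33 mm wide and 18 mm thick (z 52 to 70 mm) and the rail and knob of the dispenser stay clear of the gripper when the pan is in the ring. Close the fingers across the handle (along the pan's x axis).
- mug: Loose white mug, 80 mm across, 91 mm tall, at the left; leave it alone. Origin at the centre of its underside.
- tumbler: Loose grey tumbler, 73 mm across, 96 mm tall, at the right; leave it alone. Origin at the centre of its underside.

How it is judged:
On the way, in this order (a step that is already met when the one before it is completed fails the run):
1. the pan stands flat in the ring, let go, with the gate still shut (horizontal distance between pan_center and ring_center below 0.02 m and height (world z) of pan_center below 0.008 m and angle between pan's own z axis and vertical below 0.1 rad and contact force between the fingers and pan below 0.5 N and value of joint gate below 0.006 m), for 0.2 s.
2. the fingers hold the gate with its edge at the pointer (x of gate_edge in the frame of pointer_tip between -0.005 and 0.005 m and contact force between the fingers and gate above 2 N), for 0.5 s.
At the end, for the whole second after the job is handed in: The gripper's fingers hold the gate (more than 2 N on it), still (under 10 mm/s), with its blade's front edge within 5 mm of the pointer's tip along the slide; the pan stands flat and still on the worktop, its centre within 20 mm of the ring's centre, untouched by the arm (all of step 2 and contact force between gate and pan below 0.3 N and velocity of joint gate between -0.01 and 0.01 m/s and horizontal distance between pan_center and ring_center below 0.02 m and height (world z) of pan_center below 0.008 m and angle between pan's own z axis and vertical below 0.1 rad and contact force between the arm and pan below 0.5 N and linear speed of pan below 0.02 m/s); the arm keeps its last pose, push and grip.
It fails at once if the pan is lifted or tipped (height (world z) of pan_center above 0.012 m or angle between pan's own z axis and vertical above 0.15 rad).
It fails at once if the gate is pulled before the pan is in the ring (value of joint gate above 0.012 m and horizontal distance between pan_center and ring_center above 0.025 m).
It fails at once if the pointer is shifted (distance of pointer_tip from where it was at the start of the episode above 0.004 m).
It fails at once if the mug or tumbler is disturbed (distance of any of mug, tumbler from where it was at the start of the episode above 0.03 m or angle between any of mug, tumbler's own z axis and vertical above 0.3 rad).
It also fails if it takes over 58 s, if anything falls off the work surface, if the arm or the gripper's body presses on something with over 40 N, if the wrist force passes 120 N, or if a joint passes its speed limit or range.

## Working session

There is one attempt and no reset: what is moved stays moved. The work goes in short steps, each a Python script; the robot and the scene stay as the last script left them, time stands still between calls to the robot, and variables do not carry over. Pictures are saved under pics/ and viewed, at most 10 in all, crops included, and the job is handed in when it is done.

```bash
mkdir -p pics; cat > h.py <<'E'
import numpy as np, cv2
from rig import r
def cam(n):
    d=r.get_image(n); h,w=d["img"].shape[:2]
    d["f"]=h/2/np.tan(np.radians(d["vfov"])/2); d["R"]=cv2.Rodrigues(np.array(d["rvec"],float))[0]; d["t"]=np.array(d["tvec"],float).ravel(); return d
def cloud(d):
    h,w=d["z_map"].shape; u,v=np.meshgrid(np.arange(w),np.arange(h)); z=d["z_map"]
    P=np.stack([(u-d["cx"])/d["f"]*z,(v-d["cy"])/d["f"]*z,z],-1)
    P=(P-d["t"])@d["R"]; P[z<=0]=np.nan; return P
def onplane(d,px,z0):
    ray=np.array([(px[0]-d["cx"])/d["f"],(px[1]-d["cy"])/d["f"],1])@d["R"]; c=-d["R"].T@d["t"]
    return c+ray*(z0-c[2])/ray[2]
def proj(d,P): 
    return cv2.projectPoints(np.array(P,float).reshape(-1,3),d["R"],d["t"],np.array([[d["f"],0,d["cx"]],[0,d["f"],d["cy"]],[0,0,1]]),None)[0].reshape(-1,2)
E
python3 - <<'E'
from h import *
for n in("scene","top"):
    d=cam(n);P=cloud(d)
    cv2.imwrite(f"pics/{n}0.png",d["img"][...,::-1])
    np.savez(f"{n}0.npz",P=P,img=d["img"],R=d["R"],t=d["t"],f=d["f"],cx=d["cx"],cy=d["cy"])
    print(n,"cam at",-d["R"].T@d["t"],d["f"])
    for k in["dispenser","gate_knob","gate_edge","pointer_tip","pan","pan_center","pan_grip","mug","tumbler"]:
        for o in r.spot_in(n,k)[:2]:
            u,v=np.round(o["pixel"]).astype(int); print(k,round(o["score"],2),np.round(o["pixel"],1),np.round(P[v,u],3))
print(r.read_time_s(),r.read_tcp_rot())
E
```

```text
scene cam at [-0.35475375 -0.79325741  1.28186347] 419.72070890516653
dispenser 0.77 [315.2 173.5] [ 0.693 -0.386  0.227]
pan 0.74 [209.5 226.8] [ 0.39  -0.123  0.064]
pan_center 0.61 [206.7 221.7] [ 0.394 -0.107  0.078]
pan_grip 0.63 [209.6 223.3] [ 0.399 -0.117  0.074]
mug 0.72 [160.  194.9] [0.405 0.134 0.078]
tumbler 0.25 [315.2 172.3] [ 0.683 -0.389  0.247]
top cam at [ 0.46429976 -0.22230696  1.49743883] 487.52967015502327
dispenser 0.77 [313.8 129.9] [ 0.694 -0.354  0.29 ]
gate_knob 0.63 [312.2 173.7] [ 0.586 -0.35   0.263]
pointer_tip 0.69 [310.8 173.8] [ 0.586 -0.348  0.265]
pan 0.71 [231.1 170.9] [ 0.623 -0.129  0.008]
pan 0.36 [310. 173.] [ 0.589 -0.346  0.259]
pan_center 0.9 [235.5 172. ] [ 0.62  -0.144  0.007]
pan_grip 0.58 [231.8 171.3] [ 0.623 -0.132  0.007]
pan_grip 0.53 [381.1 209. ] [ 0.502 -0.588 -0.002]
mug 0.89 [129.2 236.4] [0.428 0.186 0.004]
tumbler 0.77 [382.7 209.4] [ 0.502 -0.594 -0.003]
tumbler 0.51 [311.3 175.7] [ 0.581 -0.348  0.261]
1.0 [ 6.22130646e-05  9.85936665e-01  1.67119382e-01 -2.85528468e-07]
```

```bash
python3 -c "
import cv2,numpy as np
a=cv2.imread('pics/scene0.png');b=cv2.imread('pics/top0.png')
cv2.imwrite('pics/both0.png',cv2.resize(np.vstack([a,b]),(400,600)))"
```

```text
(no output)
```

View pics/scene0.png

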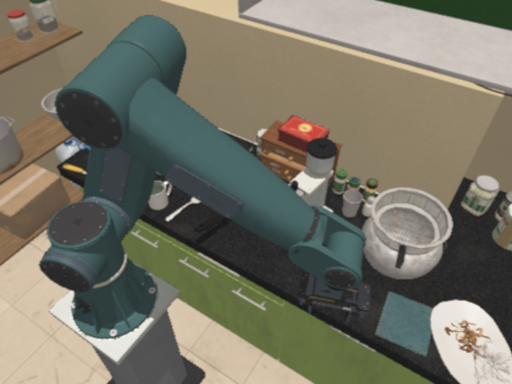

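View pics/top0.png

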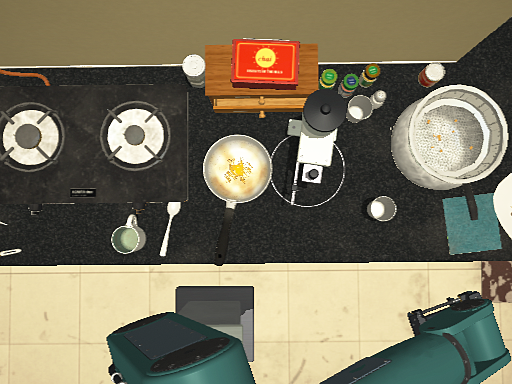

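The scene view shows the dispenser in the middle, around (315,175), partly hidden by the arm. The top view shows the pan bowl at (237,170) with its handle end at (220,262), the ring around (308,170), and the knob at (313,174). The rail runs along x≈295 down to y≈200, the tumbler is at (382,209) and the mug at (128,237). The dispenser needs a closer look before I fit poses.

```bash
cat > a.py <<'E'
import numpy as np, cv2
z=np.load("top0.npz");P=z["P"];img=z["img"].astype(int)
x,y,h=P[...,0],P[...,1],P[...,2]
box=(x>.45)&(x<.85)&(y>-.46)&(y<-.22)
def st(n,m):
    q=P[m]; print(n,len(q),"mean",q.mean(0).round(4),"min",q.min(0).round(3),"max",q.max(0).round(3)); return q
hop=st("hopper",box&(h>.325)&(h<.37))
c,rr=cv2.minEnclosingCircle(hop[:,:2].astype(np.float32));print(c,rr)
ho=st("housing",box&(h>.205)&(h<.225)&(img.min(-1)>150))
print(cv2.minAreaRect(ho[:,:2].astype(np.float32)))
kn=st("knob",box&(h>.25)&(h<.275)&(x<.66))
print(cv2.minEnclosingCircle(kn[:,:2].astype(np.float32)))
pan=st("rim",(x>.45)&(x<.8)&(y>-.28)&(y<0)&(h>.04)&(h<.056))
ha=(x>.25)&(x<.6)&(y>-.25)&(y<-.02)&(h>.05)&(h<.095)
q=st("handle",ha);print(cv2.fitLine(q[:,:2].astype(np.float32),cv2.DIST_HUBER,0,.01,.01).ravel())
bw=pan[pan[:,0]>.53]; A=np.c_[2*bw[:,:2],np.ones(len(bw))];s=np.linalg.lstsq(A,(bw[:,:2]**2).sum(1),rcond=None)[0];print("bowl",s[:2],np.sqrt(s[2]+s[0]**2+s[1]**2))
E
python3 a.py
python3 - <<'E'
from h import *
q=r.read_tcp_rot()
# closing along world y, tool down
Q=[0,1,0,0]
p0=[0.50,-0.37,0.50]
print(r.ik(p0,Q),r.ik(p0,[0,0,1,0]),r.read_joints())
r.goto([0.40,-0.50,0.45],Q) 
r.goto(p0,Q)
d=cam("wrist"); cv2.imwrite("pics/w1.png",d["img"][...,::-1]);P=cloud(d)
np.savez("w1.npz",P=P,img=d["img"],R=d["R"],t=d["t"],f=d["f"],cx=d["cx"],cy=d["cy"])
print(-d["R"].T@d["t"],d["R"])
for k in["gate_knob","gate_edge","pointer_tip","ring_center","pan_center","pan_grip"]:
    for o in r.spot_in("wrist",k)[:2]:
        u,v=np.round(o["pixel"]).astype(int); print(k,round(o["score"],2),np.round(o["pixel"],1),np.round(P[v,u],3))
print(r.read_time_s(),r.read_joints())
E
```

```text
hopper 1222 mean [ 0.7356 -0.376   0.3294] min [ 0.684 -0.429  0.325] max [ 0.787 -0.325  0.349]
(0.7361805438995361, -0.37643951177597046) 0.05288616567850113
housing 1068 mean [ 0.6481 -0.3636  0.2134] min [ 0.513 -0.417  0.205] max [ 0.705 -0.299  0.223]
((0.608925998210907, -0.357551634311676), (0.08867615461349487, 0.20814384520053864), 81.19510650634766)
knob 79 mean [ 0.588  -0.3533  0.2605] min [ 0.576 -0.367  0.254] max [ 0.6   -0.341  0.266]
((0.5886877775192261, -0.35379770398139954), 0.012835551053285599)
rim 598 mean [ 0.5973 -0.139   0.0477] min [ 0.455 -0.251  0.04 ] max [ 0.728 -0.047  0.056]
handle 589 mean [ 0.4304 -0.111   0.0688] min [ 0.343 -0.244  0.05 ] max [ 0.6   -0.054  0.092]
[ 0.984192   -0.17710488  0.4358647  -0.11089867]
bowl [ 0.6272064  -0.14864942] 0.0994966188908875
[-6.74538128e-01  4.70149332e-02  1.63392319e+00 -4.44089210e-16
  1.46065453e+00  8.96258199e-01] [-6.74538128e-01  4.70149332e-02  1.63392319e+00 -4.44089210e-16
  1.46065453e+00 -2.24533445e+00] [-1.26826930e+00  3.78838909e-01  1.73415699e+00 -2.01579897e-05
  1.02847353e+00 -3.32770413e-02]
[ 0.58369291 -0.3704149   0.66317444] [[ 4.19452023e-04 -9.99999889e-01  2.13764674e-04]
 [-9.54630288e-01 -3.36763937e-04  2.97793385e-01]
 [-2.97793280e-01 -3.28976270e-04 -9.54630323e-01]]
gate_knob 0.6 [247.3  92.4] [ 0.596 -0.356  0.264]
gate_knob 0.23 [ 16.6 175.7] [0.434 0.137 0.086]
gate_edge 0.71 [248.2  94.2] [ 0.593 -0.357  0.263]
ring_center 0.68 [254.8  51.4] [ 0.653 -0.366  0.216]
pan_center 0.74 [145.2  80.4] [ 0.628 -0.126  0.008]
3.3167 [-6.75728852e-01  4.73174961e-02  1.63407031e+00 -1.40819462e-05
  1.46060737e+00  8.96063250e-01]
```

View pics/w1.png

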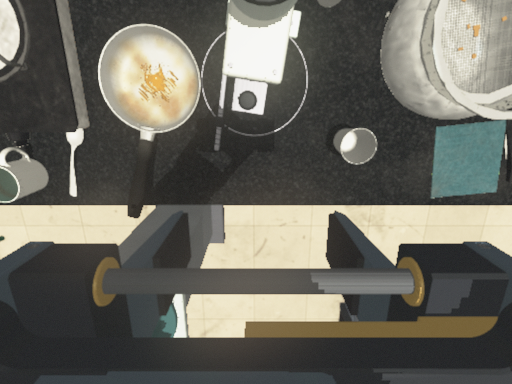

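The wrist view shows the pan at (150,78), its handle at (143,165), the ring around (255,80), and the knob at (248,98). The rail runs down to (218,150), but the pointer isn't clear enough to measure. I'll move closer and overlay my pose estimates.

```bash
cat > geo.py <<'E'
import numpy as np
yaw=np.arctan2(-.0225,.148); e=np.array([np.cos(yaw),np.sin(yaw),0]); n=np.array([-e[1],e[0],0])
H=np.array([.7361,-.3762,0]);K=np.array([.5882,-.3535,0])
O=((H-204*.001*e)+(K-.054*e))/2
W=lambda x,y,z:O+x*e+y*n+np.array([0,0,z])
ring=W(.094,0,0)
pc=np.array([.6270,-.1480,0]); pd=np.array([.984,-.177,0]); pd/=np.linalg.norm(pd)
E
python3 - <<'E'
from h import *; from geo import *
print("O",O,"ring",ring,"yaw",yaw)
r.goto([0.45,-0.34,0.33],[0,1,0,0])
d=cam("wrist");P=cloud(d)
np.savez("w2.npz",P=P,img=d["img"],R=d["R"],t=d["t"],f=d["f"],cx=d["cx"],cy=d["cy"])
for k in["gate_knob","gate_edge","pointer_tip"]:
    for o in r.spot_in("wrist",k)[:2]:
        u,v=np.round(o["pixel"]).astype(int); print(k,round(o["score"],2),np.round(o["pixel"],1),np.round(P[v,u],3))
im=d["img"][...,::-1].copy()
for p in[W(.036,0,.206),W(.036,.025,.206),W(.036,-.025,.206),W(.036-.025,.027,.206),W(.036-.05,.027,.206),W(.054,0,.263)]:
    cv2.circle(im,tuple(proj(d,p)[0].round().astype(int)),1,(0,0,255),-1); print(proj(d,p)[0])
D=np.load("w1.npz");d1={k:D[k] for k in D};i1=d1["img"][...,::-1].copy()
def circ(c,R,z,col):
    a=np.linspace(0,2*np.pi,90);p=np.c_[c[0]+R*np.cos(a),c[1]+R*np.sin(a),0*a+z]
    cv2.polylines(i1,[proj(d1,p).round().astype(np.int32)],True,col,1)
circ(ring,.115,0,(0,0,255));circ(pc,.103,.05,(255,0,0))
for s in(0.094,.204,.291): cv2.circle(i1,tuple(proj(d1,pc-pd*s+[0,0,.0 if s<.1 else .07])[0].round().astype(int)),2,(0,255,0),-1)
a=cv2.resize(i1[:230,80:330],None,fx=1.6,fy=1.6);b=im
cv2.imwrite("pics/w2.png",b);cv2.imwrite("pics/o1.png",cv2.resize(i1[:230,60:330],None,fx=2.5,fy=2.5))
E
```

```text
O [ 0.53461539 -0.34546129  0.        ] ring [ 0.62754759 -0.3595895   0.        ] yaw -0.15087177821055187
gate_knob 0.75 [272.7  34. ] [ 0.583 -0.352  0.263]
gate_edge 0.75 [275.4  35.2] [ 0.582 -0.353  0.262]
gate_edge 0.69 [225.7  82.7] [ 0.552 -0.31   0.209]
pointer_tip 0.68 [225.3  82.7] [ 0.552 -0.309  0.207]
[268.59371546  62.90028392]
[242.28024542  58.52372971]
[294.67946411  67.23896266]
[236.73090263  86.21684683]
[233.4754077  112.80130023]
[275.52266584  25.99837491]
```

View pics/w2.png

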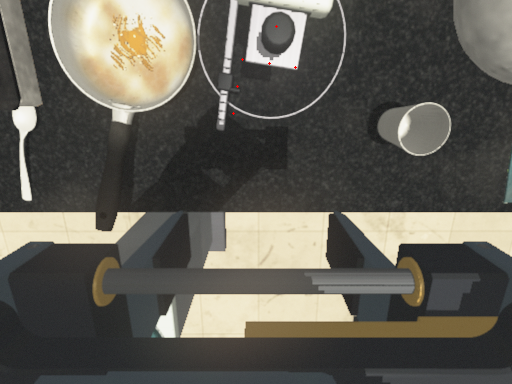

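View pics/o1.png

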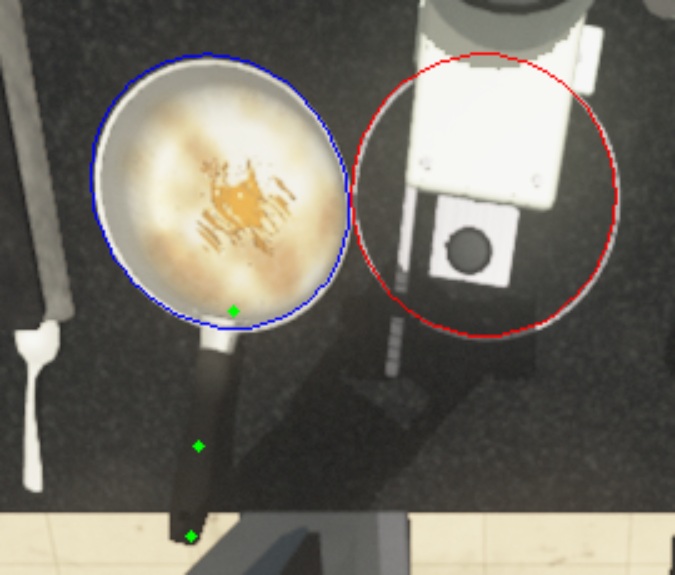

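The overlays match the ring (red) and pan rim (blue) to a few mm, and the handle dots lie on the handle. In the close view the pointer block is at about (228,82) on the rail, left of the blade edge (v≈63). I'll take one closer look at the pointer.

```bash
python3 - <<'E'
from h import *; from geo import *
r.goto([0.50,-0.325,0.30],[0,1,0,0])
d=cam("wrist");P=cloud(d)
np.savez("w3.npz",P=P,img=d["img"],R=d["R"],t=d["t"],f=d["f"],cx=d["cx"],cy=d["cy"])
for k in["gate_edge","pointer_tip","gate_knob"]:
    for o in r.spot_in("wrist",k)[:2]:
        u,v=np.round(o["pixel"]).astype(int); print(k,round(o["score"],2),np.round(o["pixel"],1),np.round(P[v,u],3))
a=proj(d,[W(.036-.025,.027,.206),W(.036-.05,.027,.206),W(.036,.025,.206),W(.036,-.025,.206)]);print(a)
im=d["img"][...,::-1].copy()
for p in a: cv2.circle(im,tuple(p.round().astype(int)),0,(0,0,255),-1)
u,v=a[0].round().astype(int); u0=max(0,u-60);v0=max(0,v-45)
print("crop origin",u0,v0)
cv2.imwrite("pics/w3.png",cv2.resize(im[v0:v0+90,u0:u0+120],None,fx=6,fy=6,interpolation=cv2.INTER_NEAREST))
E
```

```text
gate_edge 0.93 [295.2  90. ] [ 0.592 -0.349  0.264]
pointer_tip 0.74 [241.8 136. ] [ 0.556 -0.31   0.208]
[[253.49951725 142.44660576]
 [249.54686314 169.07298002]
 [259.92996666 114.60691411]
 [315.51976868 123.4507944 ]]
crop origin 193 97
```

View pics/w3.png

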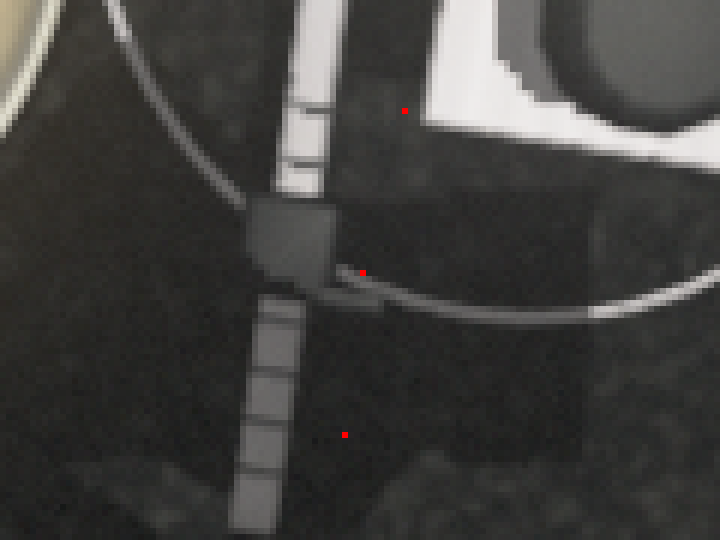

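The pointer finger's tip is at crop (383,299) and the blade's left corner at (427,123). Relative to the blade this gives a pointer pull of about 27.3 mm. Next I'll grip the handle and slide the pan.

```bash
cat >> geo.py <<'E'
def Q(th): return [0,np.cos(th/2),np.sin(th/2),0]
E
python3 - <<'E'
from h import *; from geo import *
th=np.arctan2(pd[1],pd[0]); q=Q(th)
g=pc-.204*pd; g[1]+=.002; tgt=W(.084,0,0); mv=tgt-pc
print("th",th,"g",g,"mv",mv)
r.move_l([.44,-.30,.30]); r.set_gripper(.075,40)
r.goto([g[0],g[1],.18],q); r.move_l([g[0],g[1],.050],q,.1)
print("pos",r.read_position(),r.read_contact_force())
r.set_gripper(0,40); print("width",r.read_grip_width(),r.read_finger_force(),r.read_contact_force())
r.move_l([g[0]+mv[0],g[1]+mv[1],.050],q,.06)
print(r.read_contact_force(),r.read_grip_width(),r.read_time_s())
d=cam("top");cv2.imwrite("pics/t2.png",d["img"][...,::-1])
P=cloud(d);np.savez("t2.npz",P=P,img=d["img"],R=d["R"],t=d["t"],f=d["f"],cx=d["cx"],cy=d["cy"])
im=d["img"][...,::-1].copy()
def circ(c,R,z,col):
    a=np.linspace(0,2*np.pi,90);p=np.c_[c[0]+R*np.cos(a),c[1]+R*np.sin(a),0*a+z]
    cv2.polylines(im,[(proj(d,p)*16*1).round().astype(np.int32)],True,col,1,cv2.LINE_AA,4)
circ(ring,.115,0,(0,0,255));circ(tgt,.103,.05,(255,0,0))
cv2.imwrite("pics/t2.png",cv2.resize(im[90:290,200:400],(600,600)))
E
```

```text
th -0.17797481171825102 g [ 0.42622233 -0.10988451  0.        ] mv [-0.00933882 -0.2100865   0.        ]
pos [ 0.42654316 -0.10997586  0.05042381] [0.20254336 0.37032078 0.48276743]
width 0.033396340356520636 39.91265505170304 [-0.8418681  -2.58387465  1.19538856]
[ 0.08474518  2.96409315 -0.40852638] 0.033378350262973006 12.5833
```

View pics/t2.png

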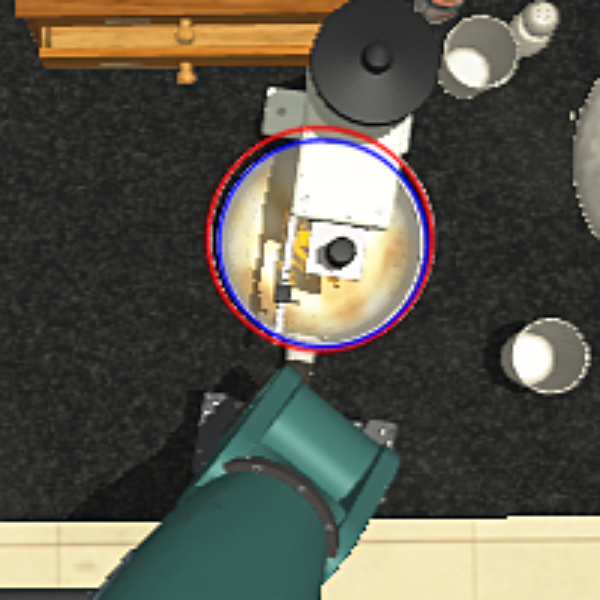

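The pan rim coincides with the planned blue circle inside the red ring, so the pan is within the 20 mm tolerance and the foot is clear. Next I'll let go, retreat upward, take the knob and pull.

```bash
python3 - <<'E'
from h import *; from geo import *
p=np.array(r.read_position())
r.set_gripper(.06); r.dwell(.4); r.move_l([p[0],p[1],.34],None,.15)
k=W(.054,-.001,0); q=Q(yaw)
r.set_gripper(.07)
r.goto([k[0],k[1],.34],q); r.move_l([k[0],k[1],.236],q,.08)
print("pos",r.read_position(),r.read_contact_force())
r.set_gripper(0,40); f=np.array(r.read_contact_force())
print("width",r.read_grip_width(),r.read_finger_force(),f,"along e,n",f@e,f@n)
p=np.array(r.read_position()); t=k-.0273*e; t[2]=.236
r.move_l(t,q,.03); r.dwell(.3)
f=np.array(r.read_contact_force()); m=np.array(r.read_position())-p
print("moved",m@e,m@n,m[2],"F",f@e,f@n,f[2],r.read_grip_width(),r.read_finger_force(),r.read_time_s())
for n in("wrist","top"):
    d=cam(n);P=cloud(d)
    np.savez(f"{n}4.npz",P=P,img=d["img"],R=d["R"],t=d["t"],f=d["f"],cx=d["cx"],cy=d["cy"])
    a=proj(d,[W(.0087,.027,.206),W(.0087,0,.206)]);print(n,a)
    for kk in["gate_edge","pointer_tip"]:
        for o in r.spot_in(n,kk)[:2]: print(kk,o)
    im=d["img"][...,::-1]; u,v=a[0].astype(int)
    if n=="wrist": cv2.imwrite("pics/w4.png",im)
    else: cv2.imwrite("pics/t4.png",cv2.resize(im[90:290,200:400],(600,600)))
E
```

```text
pos [ 0.58811607 -0.35472248  0.2365936 ] [-0.14539391 -0.07080743 -1.15252869]
width 0.024483782486387055 39.99914906686172 [ -1.10413214 -11.19903338  -2.98927496] along e,n 0.5916257747782521 -11.237768257753995
moved -0.026591330728881854 1.7659541698709924e-05 5.869301894814716e-05 F 6.3773668198091595 -10.844972953263396 -6.0980703240707355 0.024889621248454452 39.99827399617061 20.3917
wrist [[219.41282943 243.00631347]
 [254.82687246 242.96600408]]
gate_edge {'pixel': [255.2, 194.5], 'score': 0.83}
gate_edge {'pixel': [221.3, 153.6], 'score': 0.57}
pointer_tip {'pixel': [202.0, 233.7], 'score': 0.92}
top [[298.62909811 190.87277368]
 [308.72518065 192.28819841]]
```

View pics/w4.png

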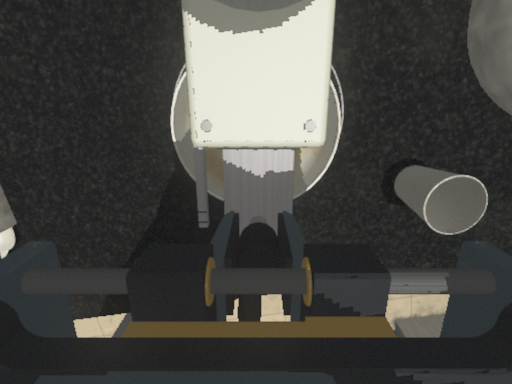

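The gripper holds the knob with the spring force at about 6.4 N, but it hides the blade edge and the pointer in the wrist view. I'll check from the other cameras and compare with the earlier view.

```bash
python3 - <<'E'
from h import *; from geo import *
D=np.load("w2.npz");d={k:D[k] for k in D}
def crop(d,c,hw,s,pts):
    im=d["img"][...,::-1].copy();u,v=np.array(c).astype(int);x0,y0=max(0,u-hw),max(0,v-hw)
    o=cv2.resize(im[y0:y0+2*hw,x0:x0+2*hw],None,fx=s,fy=s,interpolation=cv2.INTER_NEAREST)
    for p in proj(d,pts): cv2.circle(o,tuple(((p-[x0,y0]+.5)*s).astype(int)),2,(0,0,255),-1)
    print(x0,y0,s,proj(d,pts).round(1).tolist());return o
p1=[W(.036,.025,.206),W(.011,.027,.206),W(-.014,.027,.206)]
a=crop(d,proj(d,p1[1])[0],25,8,p1)
s=cam("scene");p2=[W(.0087,0,.206),W(.0087,.027,.206)]
b=crop(s,proj(s,p2[1])[0],25,8,p2)
T=np.load("top4.npz");t={k:T[k] for k in T}
c=crop(t,proj(t,p2[1])[0],25,8,[W(.0087,.027,.206)])
h=np.zeros((400,400,3),np.uint8)
cv2.imwrite("pics/c5.png",cv2.resize(np.hstack([a[:400,:400],b[:400,:400]]),(800,400)) )
cv2.imwrite("pics/c6.png",c)
E
```

```text
211 61 8 [[242.3, 58.5], [236.7, 86.2], [233.5, 112.8]]
253 170 8 [[284.8, 199.3], [278.7, 195.6]]
273 165 8 [[298.6, 190.9]]
```

View pics/c5.png

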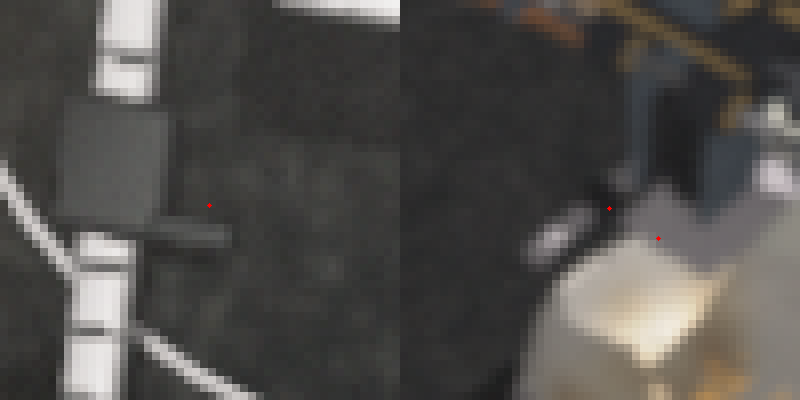

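View pics/c6.png

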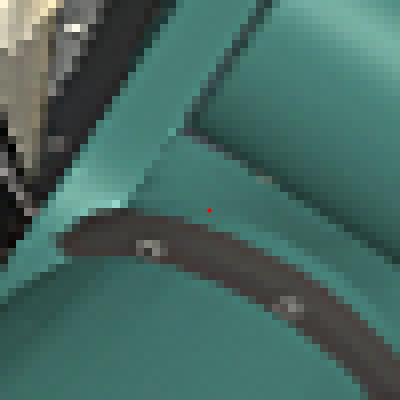

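In the left crop the tip is at (230,238) and the blade corner at about (280,3), which gives a pull of about 26.5 mm. That agrees with the 27.3 mm from the closer view and with the measured travel of 26.6 mm. In the scene crop the pulled blade edge passes through the target dots; the arm hides the top view. I'll check the pan and hand in.

```bash
python3 - <<'E'
from h import *; from geo import *
from scipy.optimize import least_squares
for f in("t2","top4","wrist4"):
    P=np.load(f+".npz")["P"].reshape(-1,3); rel=P[:,:2]-ring[:2]; rad=np.hypot(*rel.T)
    b=P[(rad>.085)&(rad<.125)&(P[:,2]>.043)&(P[:,2]<.056)&(P[:,0]>.54)]
    s=least_squares(lambda c:np.hypot(b[:,0]-c[0],b[:,1]-c[1])-.100,ring[:2],loss="soft_l1",f_scale=.002).x if len(b)>20 else None
    print(f,len(b),s, None if s is None else s-ring[:2])
a=np.array(r.read_contact_force());print(a@e,a@n,r.read_grip_width(),r.read_finger_force(),r.read_time_s(),np.abs(r.read_dq()).max())
E
```

```text
t2 224 [ 0.61811861 -0.35526945] [-0.00942897  0.00432004]
top4 127 [ 0.61844918 -0.35542381] [-0.0090984   0.00416568]
wrist4 1332 [ 0.61662384 -0.35722999] [-0.01092375  0.00235951]
6.0488590341496975 -11.146003065201473 0.024703829078746412 39.99830296263099 20.7417 0.0013673095232961297
```

```bash
python3 -c "
from rig import r
print(r.close_job())"
```

```text
the job is handed in; nothing more can be done
None
```

The job is handed in, verdict not shown: the pan is let go about 10 mm from the ring centre, and the gripper holds the gate 26.6 mm out (pointer measured at 26.5–27.3 mm); I didn't re-check the mug, tumbler or pointer position afterwards.

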